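Lay out the parts for a torque transducer check

ROBOT

A 6-joint arm with a two-finger parallel gripper is mounted at the origin on the work surface. World frame = base frame: x ahead of the robot, y to its left, z up, the work surface at z = 0. Lengths are in mm, angles in rad, forces in N, time in s.
With the tool pointing down it reaches from about 350 to 875 mm from the base axis. Payload 4.2 kg.
Tool frame: the origin (TCP) lies between the finger pads; the fingertips stand 25 mm ahead of it and the grasp point (between the pads) lies 6 mm ahead of it; z points along the fingers, y is the line along which they close (so a half turn about z gives the same grasp; the last joint's range is limited). The gripper opens to 85 mm and grips with 20 to 120 N. Pads are 22 mm wide; open, the fingers measure 114 mm over their backs; the gripper's body (76 mm by 85 mm) begins 54 mm behind the grasp point. The pads swing forward as they close: fully open they stand 13 mm farther back than shut.
Start: joints at [-0.894, 0.385, 0.008, 0, -1.194, -0.259], TCP at [253.607, -571.212, 256.312] pointing down, gripper open.
Joint ranges: [-3.14, 3.14], [-1.21, 2.06], [-1.07, 1.41], [-3.16, 2.05], [-2.99, -0.16], [-3.1, 3.1]. Speed limits (rad/s): [2.79, 2.79, 3.14, 3.14, 3.14, 3.14].

INTERFACE

Orientations are given as a unit quaternion [x, y, z, w].
In Python, from bench import arm gives the robot as it stands.
- The arm moves only by the shell command python3 -m pendant 'ROWS'. ROWS is JSON, a list of rows, each a list of 7 numbers: the shift along the tool's x, y, z in m, then the turn, a rotation vector about the tool's x, y, z in degrees, then the finger opening in m, from 0 to 0.0854. In form: [[x, y, z, wx, wy, wz, fingers], ...]. A call has 1 to 12 rows; each row shifts and turns the commanded pose from where the row before left it, along the tool's axes as they then stand; what a row does not reach is not made up. A row lasts 1/10 s, in which the tool goes at most 50 mm and 8.59 degrees, less where a joint would pass 70% of its speed; a pose out of reach is approached as far as the arm can. A call is refused whole if a number of a shift passes 0.05 or a number of a turn 8.59, either way. A call with a gripper value outside its range is refused whole. The fingers move at their own pace and stop on an object; the grip force is fixed at half the most. Time passes only in rows, so rows that do not move let the fingers close. It gives the time, the measured TCP pose, the force, the opening and the grip force at its end, in the units of the state.
- arm.read_state(): the state, without advancing time (a new reading comes with each control period).
- arm.get_image(name): name is "side" or "top" or "wrist"; returns a dict with "image" (400x640x3 uint8, red, green, blue), "fx", "fy", "cx", "cy" (pixels), "xyz" and "rotation" of the camera in the world. Camera axes: x right, y down, z forward; pixel columns grow to the right and rows downward; lengths in mm; the calibration is good to about 2 mm. A picture is of the moment at which its call begins. There is no depth.
- arm.job_done(): hands the job in; it is judged then, once.
The state is a dict: "clock": time; "joints": joint angles; "joint_vel": joint speeds; "joint_efforts": joint torques, N m; "position": TCP position; "ee_rot": TCP orientation; "contact_force": force on the tool from outside, world axes, zero at the start; "wrist_torque": the same for the moment, N m; "gripper_width": finger opening in mm; "grasp_force": force on a finger pad.
Only numpy, scipy, OpenCV 4.12 (cv2) and the standard library are available. Lean on these libraries where they do the work, as an engineer would, in place of code of your own. Each camera call takes 0.05 s, during which the arm holds its last target. There are 200 camera calls.

TASK

Lay out the next torque check: stand the tall socket on the round seat in front of the large transducer, the hex reducer on the seat in front of the small transducer, and the plain round coupling on the seat of the plate between the two, then put the square-drive adapter, flange down, on top of the coupling. Centre each part with care on what it stands on, keep every part upright throughout, and leave the ratchet and the handheld display where they lie and the spare plate empty.

Things in the scene. Friction and masses are not known exactly. Their poses are not given: they have to be found in the camera images.
- coupling: Loose plain steel cylinder (shaft coupling) standing upright, 46 mm diameter, 45 mm high, with three darker knurled bands and a small dark bore in its flat top; about 0.4 kg. Origin at the centre of its underside, z up.
- adapter: Loose steel square-drive adapter standing on its flange: square flange 38 x 38 mm, 14 mm thick, and on it a centred square stub 20 x 20 mm reaching from 14 to 46 mm above the underside (grip the stub across two flats). About 0.2 kg. Origin at the centre of its underside, z up, x and y axes perpendicular to the flats of both stub and flange.
- socket: Loose tall steel socket standing upright, the tallest loose part: 72 mm high, round, 36 mm diameter up to 34 mm height, tapering to 28 mm diameter from 40 mm height to the top; about 0.3 kg. Origin at the centre of its underside, z up.
- hex_reducer: Loose steel hex reducer standing upright: hexagonal foot 48 mm across corners and 16 mm thick, and on it a centred round neck 24 mm diameter reaching from 16 to 52 mm above the underside (grip the neck). About 0.2 kg. Origin at the centre of its underside, z up.
- large_transducer: Fixed: grey base plate 205 x 94 mm with a round steel seat (disc 60 mm diameter, top 12 mm above the bench) at one end; behind it a black bracket holds a lying black and white transducer cylinder, 68 mm diameter. Origin on the bench under the seat's centre; +x points from seat to transducer, z up. The drive end begins at x = 60 mm; all reaches 94 mm above the bench and x = 165 mm.
- small_transducer: Fixed, like the large one with the same seat (disc 60 mm diameter, top 12 mm above the bench), but base plate 205 x 70 mm and transducer cylinder only 40 mm in diameter, reaching 66 mm above the bench. Origin on the bench under the seat's centre; +x points from seat to transducer (drive end begins at x = 66 mm), z up.
- middle_plate: Fixed grey plate 80 x 80 mm, 8 mm thick, with the same round steel seat (60 mm disc, top 12 mm above the bench) at its centre and no transducer; it is the one that lies between the two transducers' seats. Origin on the bench under the seat's centre, z up.
- spare_plate: Fixed spare plate exactly like the middle plate, but at one outer end of the row, not between the transducers. To stay empty. Origin on the bench under the seat's centre, z up.
- ratchet: Bystander, loose: ratchet wrench lying flat, red handle 110 mm and steel head, 212 mm long in all, 19 mm high. Origin on the bench at the inner end of the red handle; the handle reaches to x = -110 mm, the head to x = +102 mm.
- handheld: Bystander, loose: grey handheld torque display lying flat with a greenish screen and black keys, 100 (x) x 62 (y) x 28 mm high, at the other outer end of the row from the spare plate. Origin at the centre of its underside.
Things that resemble listed ones, but are neither listed nor needed, are in the scene too. What is shaped like the hex_reducer but turquoise is not meant.

How it is judged:
By the outcome, as a careful person would: the job done as asked, in the order asked, and still so for the second after the job is handed in, with the robot touching nothing.
It also fails if it takes over 115 s, if anything falls off the work surface, if the arm or the gripper's body presses on something with over 40 N, if the wrist force passes 120 N, or if a joint passes its speed limit or range.

## Working session

There is one attempt and no reset: what is moved stays moved. The work goes in short steps, Python scripts to look and compute and a shell command to move; the robot and the scene stay as the last step left them, time stands still between calls to the robot, and variables do not carry over. Pictures are saved under pics/ and viewed, at most 14 in all, crops included, and the job is handed in when it is done.

```bash
mkdir -p pics; python3 - <<'E'
from bench import arm
import cv2
for n in("top","side"):
    d=arm.get_image(n); cv2.imwrite(f"pics/{n}0.png",d["image"][:,:,::-1])
    print(n,d["fx"],d["fy"],d["cx"],d["cy"],d["xyz"],d["rotation"])
print(arm.read_state())
E
```

```text
top 417.3425851085326 417.3425851085326 318.7689369850527 197.6448725803319 [ 432.43245776   37.96562131 1007.97780655] [-0.70091397  0.71126922 -0.0374105   0.03763177]
side 446.7556552959598 446.7556552959598 316.99398807118286 197.49582634009806 [165.1589688  895.22110127 874.70488735] [-0.18251356  0.89723552 -0.39555691  0.07205526]
{'clock': 0.1, 'joints': array([-8.94407720e-01,  3.85462160e-01,  6.76871704e-03, -4.59527802e-04,
       -1.19398219e+00, -2.58602629e-01]), 'joint_vel': array([-0.00037353, -0.00222266,  0.00299563,  0.00113049, -0.001637  ,
        0.00021085]), 'joint_efforts': array([ 5.44161612e-04, -3.93320525e+01,  1.88929385e+01,  4.19784039e+00,
       -2.55464409e-03,  5.67555730e-06]), 'position': array([ 253.4214381 , -570.8022377 ,  255.34027849]), 'ee_rot': array([-2.07294081e-01,  9.78278199e-01,  9.35072659e-04, -2.32808304e-04]), 'contact_force': array([0.15665422, 0.88515815, 0.73720279]), 'wrist_torque': array([-0.03791024,  0.00997303, -0.0431802 ]), 'grasp_force': 0.0, 'gripper_width': 85.10631867797899}
```

View pics/top0.png

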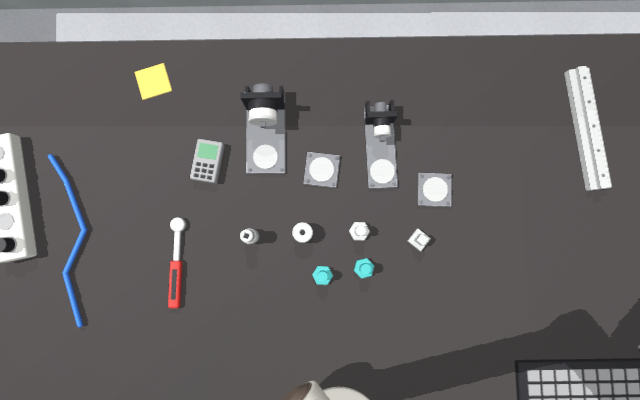

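View pics/side0.png

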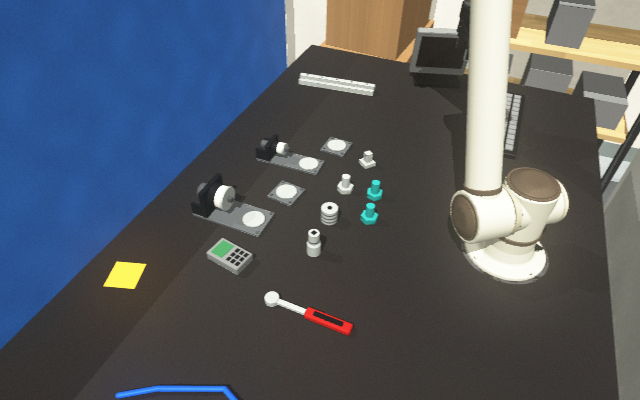

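The top view shows the large seat at (265,157), the middle seat at (321,169), the small seat at (382,171) and the spare at (435,189). The socket is at (250,236), the coupling at (303,232), the hex reducer at (360,231) and the adapter at (420,240); the decoys are turquoise. The side view agrees.

```bash
cat > h.py <<'E'
from bench import arm
import cv2, numpy as np
from scipy.spatial.transform import Rotation as R
def ray(d,u,v,z):
    c=np.array(d["xyz"]); r=R.from_quat(d["rotation"]).apply([(u-d["cx"])/d["fx"],(v-d["cy"])/d["fy"],1])
    return (c+r*(z-c[2])/r[2])[:2]
def proj(d,p):
    q=R.from_quat(d["rotation"]).inv().apply(np.array(p,float)-np.array(d["xyz"])); return d["fx"]*q[0]/q[2]+d["cx"],d["fy"]*q[1]/q[2]+d["cy"]
def go(x,y,z,yaw=None):
    "shift in tool axes (m) to TCP x,y,z mm; yaw = angle of tool y axis from world y, deg"
    s=arm.read_state(); r=R.from_quat(s["ee_rot"]); t=r.inv().apply(np.array([x,y,z])-s["position"])/1000
    print("shift m",t.round(4),end=" ")
    if yaw is not None:
        a=np.radians(yaw); T=R.from_matrix(np.array([[-np.cos(a),-np.sin(a),0],[-np.sin(a),np.cos(a),0],[0,0,-1]]).T)
        print("turn deg",np.degrees((r.inv()*T).as_rotvec()).round(2),end="")
    print()
E
python3 - <<'E'
from h import *
d=arm.get_image("top"); g=cv2.cvtColor(d["image"],cv2.COLOR_RGB2GRAY)
for n,u,v,z,r in [("large",265,157,12,16),("mid",321,169,12,16),("small",382,171,12,16),("spare",435,189,12,16),("socket",250,236,72,13),("coup",303,232,45,14),("hex",360,231,16,14),("adap",420,240,14,15)]:
    m=np.zeros_like(g); cv2.circle(m,(u,v),r,255,-1); b=((g>150)&(m>0)).astype(np.uint8)
    M=cv2.moments(b,True); c=M["m10"]/M["m00"],M["m01"]/M["m00"]
    print(n,np.round(c,2),M["m00"],ray(d,*c,z).round(1))
w=arm.get_image("wrist"); s=arm.read_state(); print(R.from_quat(s["ee_rot"]).inv().apply(np.array(w["xyz"])-s["position"]), (R.from_quat(s["ee_rot"]).inv()*R.from_quat(w["rotation"])).as_matrix().round(3),w["fx"])
cv2.imwrite("pics/z.png",cv2.resize(d["image"][70:300,180:480,::-1],None,fx=2.6,fy=2.6,interpolation=cv2.INTER_CUBIC))
go(440,20,320,0)
E
```

```text
large [264.98 156.96] 794.0 [639.7 166.5]
mid [321.   169.02] 796.0 [608.1  31.1]
small [381.74 170.97] 759.0 [ 601.1 -115.6]
spare [434.98 189.02] 795.0 [ 555.3 -242.2]
socket [247.55 235.7 ] 161.0 [449.  197.9]
coup [301.92 232.  ] 314.0 [456.2  77.4]
hex [358.79 230.52] 285.0 [458.4 -56.2]
adap [418.56 239.37] 278.0 [ 435.5 -197.5]
[  82.66041911   -0.6858702  -117.11725686] [[ 0.    -0.947 -0.321]
 [ 1.     0.     0.   ]
 [-0.    -0.321  0.947]] 352.2546231546529
shift m [-0.4102  0.4646 -0.0638] turn deg [ 7.000e-02 -2.000e-02  2.393e+01]
```

View pics/z.png

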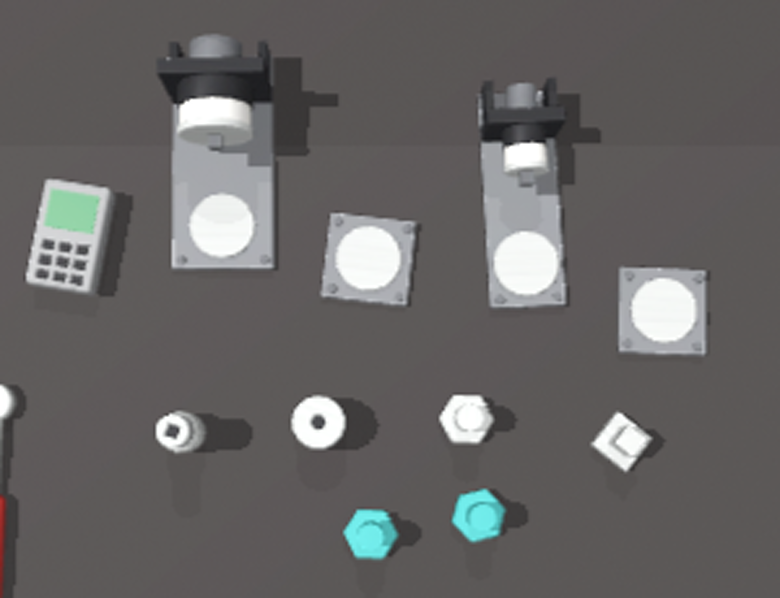

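```bash
python3 -m pendant '[[0,0,0,0,0,8,0.0854],[0,0,0,0,0,8,0.0854],[0,0,0,0,0,8,0.0854],[-0.018,0.044,-0.006,0,0,0,0.0854],[-0.018,0.044,-0.006,0,0,0,0.0854],[-0.018,0.044,-0.006,0,0,0,0.0854],[-0.018,0.044,-0.006,0,0,0,0.0854],[-0.018,0.044,-0.006,0,0,0,0.0854],[-0.018,0.044,-0.006,0,0,0,0.0854],[-0.018,0.044,-0.006,0,0,0,0.0854],[-0.018,0.044,-0.006,0,0,0,0.0854],[-0.018,0.044,-0.006,0,0,0,0.0854]]'; python3 -m pendant '[[-0.018,0.044,-0.006,0,0,0,0.0854],[-0.018,0.044,-0.006,0,0,0,0.0854],[-0.018,0.044,-0.006,0,0,0,0.0854],[-0.018,0.044,-0.006,0,0,0,0.0854],[0,0,0,0,0,0,0.0854],[0,0,0,0,0,0,0.0854]]'
python3 - <<'E'
from h import *
d=arm.get_image("wrist"); cv2.imwrite("pics/w1.png",d["image"][:,:,::-1]); go(470,0,330,0)
np.save("w1.npy",d,allow_pickle=True)
E
```

```text
clock: 1.4
position: [416.2, -173.5, 310.7]
ee_rot: [0.001, 1.0, 0.0, 0.0]
contact_force: [2.0, -0.2, -0.6]
gripper_width: 85.4
grasp_force: 0.0
clock: 2.0
position: [488.2, 1.5, 333.9]
ee_rot: [-0.001, 1.0, -0.0, -0.001]
contact_force: [-0.2, 0.5, -0.4]
gripper_width: 85.3
grasp_force: 0.0
shift m [ 0.0178 -0.0006  0.0039] turn deg [-0.01 -0.07 -0.03]
```

View pics/w1.png

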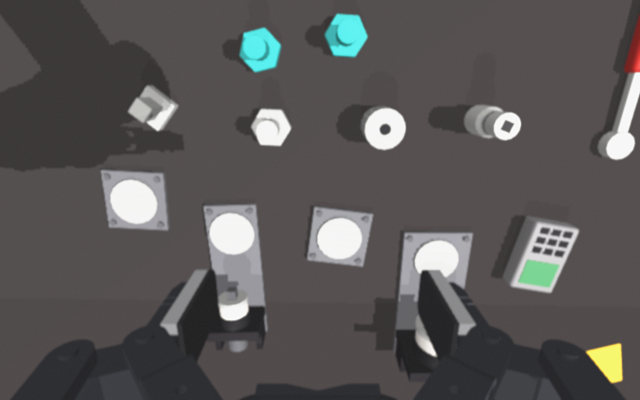

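The wrist view shows the small seat at (232,234), middle seat (340,238), large seat (437,262), and parts hex (270,127), coupling (384,129), socket (490,123), adapter (153,107). I'll fit silhouettes to these.

```bash
cat > fit.py <<'E'
from h import *
from scipy.optimize import minimize
def ring(r,z,n=48,a0=0): a=np.arange(n)*2*np.pi/n+a0; return np.c_[r*np.cos(a),r*np.sin(a),np.full(n,z)]
def prism(r,z0,z1,n=48,a0=0,r1=None): return np.r_[ring(r,z0,n,a0),ring(r1 or r,z1,n,a0)]
q=np.sqrt(2)
MOD={"seat":[ring(30,0)],"coupling":[prism(23,0,45)],"socket":[prism(18,0,34),prism(18,34,40,r1=14),prism(14,40,72)],
"hex":[prism(24,0,16,6),prism(12,16,52)],"adapter":[prism(19*q,0,14,4,np.pi/4),prism(10*q,14,46,4,np.pi/4)]}
TH=dict(seat=195,coupling=95,socket=95,hex=95,adapter=95)
def fit(d,name,x,y,z=0,yaw=0,thr=None,dbg=None,S=4):
    thr=thr or TH[name]; useyaw=name in("hex","adapter"); Rq=R.from_quat(d["rotation"]).inv()
    def pix(p):
        c=Rq.apply(p-np.array(d["xyz"])); return np.c_[d["fx"]*c[:,0]/c[:,2]+d["cx"],d["fy"]*c[:,1]/c[:,2]+d["cy"]]
    def polys(v):
        r=R.from_euler("z",v[2],degrees=True); return [pix(r.apply(m)+[v[0],v[1],z]) for m in MOD[name]]
    P=np.vstack(polys([x,y,yaw])); lo=np.maximum(P.min(0).astype(int)-9,0); hi=P.max(0).astype(int)+10
    g=cv2.cvtColor(d["image"],cv2.COLOR_RGB2GRAY)[lo[1]:hi[1],lo[0]:hi[0]]
    G=cv2.resize(g,None,fx=S,fy=S,interpolation=cv2.INTER_CUBIC); M=(G>thr).astype(np.uint8)
    def ren(v):
        I=np.zeros_like(M)
        for p in polys(v):
            h=cv2.convexHull((((p-lo+.5)*S-.5)*16).round().astype(np.int32)); cv2.fillConvexPoly(I,h,1,shift=4)
        return I
    def cost(v):
        I=ren(v); return 1-(I&M).sum()/((I|M).sum()+1)
    best=None
    for y0 in ([yaw] if not useyaw else np.arange(yaw,yaw+(90 if name=="adapter" else 60),15)):
        v0=np.array([x,y,y0]); sim=np.array([v0,v0+[6,0,0],v0+[0,6,0]]+([v0+[0,0,12]] if useyaw else []))
        if useyaw: f,s,k=cost,sim,3
        else: f,s,k=(lambda w:cost([*w,0])),sim[:,:2],2
        o=minimize(f,s[0],method="Nelder-Mead",options=dict(initial_simplex=s,xatol=.05,fatol=1e-5))
        if best is None or o.fun<best.fun: best=o
    v=best.x if useyaw else [*best.x,0]
    if dbg:
        C=cv2.cvtColor(G,cv2.COLOR_GRAY2BGR); cs,_=cv2.findContours(ren(v),0,2); cv2.drawContours(C,cs,-1,(0,0,255),1); cv2.imwrite(dbg,C)
    print(name,np.round(v,2),"1-IoU",round(best.fun,3)); return np.array(v)
E
python3 - <<'E'
from fit import *
w=np.load("w1.npy",allow_pickle=True).item(); t=arm.get_image("top")
for d in(w,t):
    print("--")
    for n,x,y,z in [("seat",639.7,166.5,12),("seat",608,31,12),("seat",601,-115,12),("seat",555,-242,12),("socket",449,190,0),("coupling",456,75,0),("hex",458,-56,0),("adapter",435,-197,0)]: fit(d,n,x,y,z,dbg=f"pics/d_{n}.png" if d is t else f"pics/dw_{n}{int(y)}.png")
E
python3 -c "
import cv2,numpy as np
L=[cv2.resize(cv2.imread(f'pics/dw_{n}.png'),(260,260)) for n in('seat166','seat31','seat-115','socket190','hex-56','adapter-197')]
cv2.imwrite('pics/m1.png',np.vstack([np.hstack(L[:3]),np.hstack(L[3:])]))"
```

```text
--
seat [640.98 167.07   0.  ] 1-IoU 0.148
seat [608.52  31.14   0.  ] 1-IoU 0.044
seat [ 601.75 -115.54    0.  ] 1-IoU 0.038
seat [ 556.21 -241.65    0.  ] 1-IoU 0.037
socket [449.82 202.5    0.  ] 1-IoU 0.092
coupling [457.32  78.78   0.  ] 1-IoU 0.095
hex [458.55 -56.16  30.16] 1-IoU 0.11
adapter [ 436.76 -198.4    51.14] 1-IoU 0.043
--
seat [642.93 166.38   0.  ] 1-IoU 0.532
seat [585.17  75.07   0.  ] 1-IoU 0.2
seat [ 601. -115.    0.] 1-IoU 1.0
seat [ 556.22 -241.06    0.  ] 1-IoU 0.146
socket [447.76 214.3    0.  ] 1-IoU 0.793
coupling [439.97  98.94   0.  ] 1-IoU 0.754
hex [457.36 -56.55  28.8 ] 1-IoU 0.677
adapter [ 436.   -198.73   48.92] 1-IoU 0.093
```

View pics/m1.png

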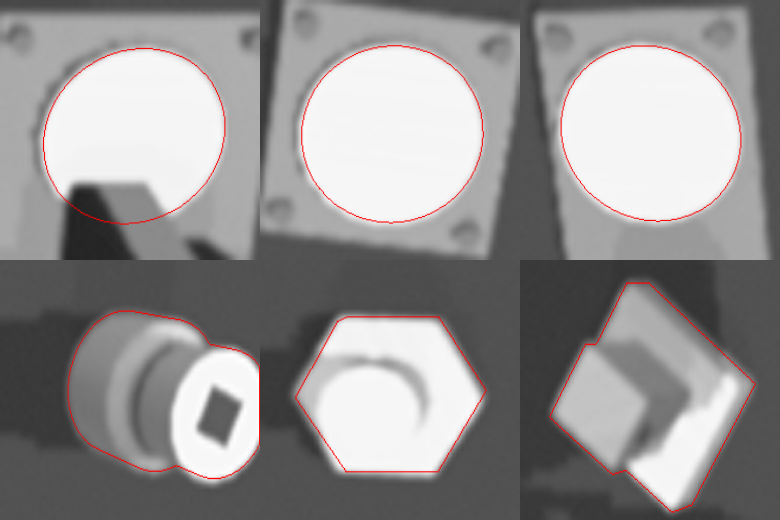

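The red outlines fit the seats and parts closely; only the large seat is partly hidden by a finger. I'll now look at each one close up.

```bash
cat > look.py <<'E'
import sys
from fit import *
d=arm.get_image("wrist"); print(arm.read_state()["position"].round(1))
a=sys.argv[1:]
for i in range(0,len(a),4): fit(d,a[i],float(a[i+1]),float(a[i+2]),float(a[i+3]),dbg=f"pics/c_{a[i]}{a[i+2]}.png")
E
python3 -m pendant '[[-0.0203,0.0276,0.0173,0,0,0,0.0854],[-0.0203,0.0276,0.0173,0,0,0,0.0854],[-0.0203,0.0276,0.0173,0,0,0,0.0854],[-0.0203,0.0276,0.0173,0,0,0,0.0854],[-0.0203,0.0276,0.0173,0,0,0,0.0854],[-0.0203,0.0276,0.0173,0,0,0,0.0854],[0,0,0,0,0,0,0.0854],[0,0,0,0,0,0,0.0854],[0,0,0,0,0,0,0.0854]]'|sed -n 2p
python3 look.py seat 641 167 12
python3 -m pendant '[[0.0075,-0.034,0,0,0,0,0.0854],[0.0075,-0.034,0,0,0,0,0.0854],[0.0075,-0.034,0,0,0,0,0.0854],[0.0075,-0.034,0,0,0,0,0.0854],[0,0,0,0,0,0,0.0854],[0,0,0,0,0,0,0.0854],[0,0,0,0,0,0,0.0854]]'|sed -n 2p
python3 look.py seat 608.5 31 12
python3 -m pendant '[[0.002,-0.037,0,0,0,0,0.0854],[0.002,-0.037,0,0,0,0,0.0854],[0.002,-0.037,0,0,0,0,0.0854],[0.002,-0.037,0,0,0,0,0.0854],[0,0,0,0,0,0,0.0854],[0,0,0,0,0,0,0.0854],[0,0,0,0,0,0,0.0854]]'|sed -n 2p
python3 look.py seat 601.7 -115.5 12
python3 -m pendant '[[0.036,0.015,0,0,0,0,0.0854],[0.036,0.015,0,0,0,0,0.0854],[0.036,0.015,0,0,0,0,0.0854],[0.036,0.015,0,0,0,0,0.0854],[0,0,0,0,0,0,0.0854],[0,0,0,0,0,0,0.0854],[0,0,0,0,0,0,0.0854]]'|sed -n 2p
python3 look.py hex 458.5 -56 0 adapter 437 -198 0 coupling 457 79 0
```

```text
position: [610.1, 164.4, 231.4]
[610.1 164.5 231.8]
seat [641.32 167.14   0.  ] 1-IoU 0.037
position: [580.2, 30.2, 231.4]
[580.2  30.5 231.1]
seat [609.06  30.72   0.  ] 1-IoU 0.02
position: [572.2, -116.9, 230.4]
[ 572.2 -116.7  230.5]
seat [ 602.05 -115.81    0.  ] 1-IoU 0.023
position: [429.0, -57.2, 231.0]
[429.1 -57.4 230.7]
hex [458.9  -56.41  29.96] 1-IoU 0.066
adapter [ 436.8  -198.58   50.38] 1-IoU 0.036
coupling [456.77  78.15   0.  ] 1-IoU 0.088
```

```bash
python3 -m pendant '[[-0.0298,0.0009,0.02,0,0,0,0.0854],[0,0,0.045,0,0,0,0.0854],[0,0,0.045,0,0,0,0.0854],[0,0,0.045,0,0,0,0.0854],[0,0,0.03,0,0,0,0.0854],[0,0,0,0,0,0,0.0854],[0,0,0,0,0,0,0.0854],[0,0,0,0,0,0,0.0854]]'; python3 -c "
from h import *
go(458.8,-56.4,46,0)"
```

```text
clock: 6.1
position: [459.6, -56.8, 47.0]
ee_rot: [0.0, 1.0, 0.0, 0.002]
contact_force: [-0.2, -0.2, 0.4]
gripper_width: 85.1
grasp_force: 0.0
shift m [0.0008 0.0004 0.001 ] turn deg [ 0.03  0.2  -0.05]
```

```bash
python3 -m pendant '[[0.0008,0.0004,0.001,0,-0.2,0,0.0854],[0,0,0,0,0,0,0.015],[0,0,0,0,0,0,0.015],[0,0,0,0,0,0,0.015],[0,0,0,0,0,0,0.015],[0,0,0,0,0,0,0.015],[0,0,0,0,0,0,0.015],[0,0,0,0,0,0,0.015],[0,0,0,0,0,0,0.015],[0,0,0,0,0,0,0.015]]'; python3 -c "
from h import *
go(458.8,-56.4,46,0)"
```

```text
clock: 7.1
position: [457.2, -56.5, 44.9]
ee_rot: [0.0, 1.0, 0.0, 0.002]
contact_force: [-1.4, 0.6, 5.5]
gripper_width: 22.5
grasp_force: 58.6
shift m [-0.0016  0.0001 -0.0011] turn deg [ 0.    0.23 -0.05]
```

```bash
cat > avg.py <<'E'
from h import *
import sys
P=[]
for i in range(6):
    arm.get_image("side"); s=arm.read_state(); P.append(s["position"])
print("mean",np.mean(P,0).round(2),"std",np.std(P,0).round(2),"F",s["contact_force"].round(1),"w",round(s["gripper_width"],1),"ee",s["ee_rot"].round(4))
E
python3 avg.py; python3 -m pendant '[[0,0,-0.02,0,0,0,0.015],[0,0,-0.04,0,0,0,0.015],[-0.0358,-0.0148,-0.01,0,0,0,0.015],[-0.0358,-0.0148,0,0,0,0,0.015],[-0.0358,-0.0148,0,0,0,0,0.015],[-0.0358,-0.0149,0,0,0,0,0.015],[0,0,0,0,0,0,0.015],[0,0,0,0,0,0,0.015],[0,0,0,0,0,0,0.015]]'; python3 avg.py
```

```text
mean [457.18 -56.46  44.88] std [0.01 0.   0.01] F [-1.6  0.3  5.9] w 22.4 ee [ 4.e-04  1.e+00 -0.e+00  2.e-03]
clock: 8.3
position: [598.4, -115.8, 114.0]
ee_rot: [0.001, 1.0, 0.0, 0.0]
contact_force: [-0.1, 0.2, -1.4]
gripper_width: 22.3
grasp_force: 59.1
mean [ 599.04 -115.61  115.05] std [0.35 0.04 0.34] F [ 0.2 -0.4 -2.1] w 22.1 ee [3.0e-04 1.0e+00 0.0e+00 1.9e-03]
```

```bash
python3 avg.py; python3 -c "
from h import *
d=arm.get_image('wrist'); cv2.imwrite('pics/w2.png',d['image'][:,:,::-1]); go(600.4,-115.7,57,0)"
```

```text
mean [ 599.76 -115.84  115.22] std [0.07 0.08 0.1 ] F [ 0.5 -0.4 -1.9] w 22.5 ee [5.0e-04 1.0e+00 0.0e+00 1.8e-03]
shift m [-0.0004  0.0003  0.058 ] turn deg [ 0.    0.2  -0.06]
```

View pics/w2.png

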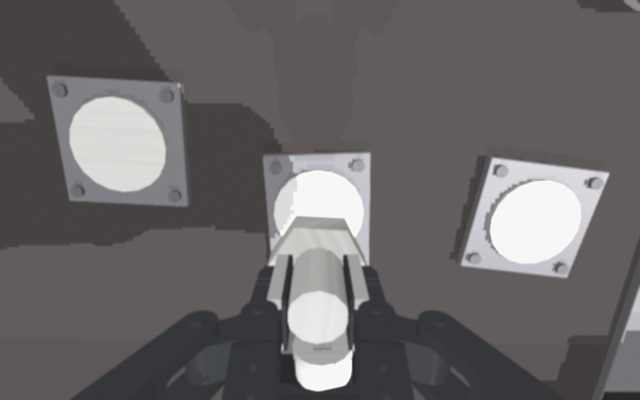

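The hex reducer is held upright between the pads at (318,300), behind the small seat disc at (318,205). Lowering it.

```bash
python3 -m pendant '[[-0.0004,0.0003,0.03,0,0,0,0.015],[0,0,0.02,0,0,0,0.015],[0,0,0.005,0,0,0,0.015],[0,0,0,0,0,0,0.015],[0,0,0,0,0,0,0.015],[0,0,0,0,0,0,0.015]]'|grep force; python3 avg.py;python3 avg.py
```

```text
contact_force: [1.5, -0.5, -1.6]
grasp_force: 59.1
mean [ 600.88 -115.68   60.87] std [0.23 0.01 0.31] F [ 0.3 -0.2 -2. ] w 22.4 ee [5.0e-04 1.0e+00 0.0e+00 2.1e-03]
mean [ 600.46 -115.69   60.11] std [0.03 0.01 0.1 ] F [ 0.7 -1.4 -1.5] w 22.6 ee [ 5.0e-04  1.0e+00 -0.0e+00  1.7e-03]
```

```bash
python3 -m pendant '[[0,0,0.0015,0,0,0,0.015],[0,0,0.0015,0,0,0,0.015],[0,0,0.0005,0,0,0,0.015],[0,0,0,0,0,0,0.015],[0,0,0,0,0,0,0.015],[0,0,0,0,0,0,0.015],[0,0,0,0,0,0,0.015]]'|grep force; python3 avg.py
```

```text
contact_force: [-2.9, 1.3, 5.7]
grasp_force: 59.7
mean [ 600.46 -115.68   56.92] std [0.01 0.01 0.01] F [-2.4  1.5  5.6] w 22.6 ee [ 5.0e-04  1.0e+00 -0.0e+00  1.8e-03]
```

```bash
python3 -m pendant '[[0,0,0,0,0,0,0.05],[0,0,0,0,0,0,0.05],[0,0,0,0,0,0,0.05],[0,0,0,0,0,0,0.05],[0,0,-0.02,0,0,0,0.05],[0,0,-0.04,0,0,0,0.05],[0.005,0,-0.045,0,0,0,0.085],[0.012,0,-0.045,0,0,0,0.085],[0.012,0,-0.023,0,0,0,0.085],[0,0,0,0,0,0,0.085],[0,0,0,0,0,0,0.085],[0,0,0,0,0,0,0.085]]'|grep force; python3 look.py hex 602 -115.7 12
python3 -m pendant '[[0.036,0.048,0,0,0,0,0.085],[0.036,0.048,0,0,0,0,0.085],[0.036,0.048,0,0,0,0,0.085],[0.036,0.048,0,0,0,0,0.085],[0,0,0,0,0,0,0.085],[0,0,0,0,0,0,0.085],[0,0,0,0,0,0,0.085],[0,0,0,0,0,0,0.085]]'|sed -n 2p; python3 look.py coupling 457 78 0 socket 449 200 0
python3 -c "
import cv2,numpy as np
L=[cv2.resize(cv2.imread(f'pics/c_{n}.png'),(260,260)) for n in('hex-115.7','coupling78','socket200')]
cv2.imwrite('pics/m2.png',np.hstack(L))"
```

```text
contact_force: [-0.6, -0.5, 0.2]
grasp_force: 0.0
[ 570.4 -115.6  227.5]
hex [ 607.3  -113.6    40.99] 1-IoU 0.593
position: [451.6, 43.6, 228.4]
[451.6  43.6 228.5]
coupling [456.88  78.27   0.  ] 1-IoU 0.104
socket [450.15 202.46   0.  ] 1-IoU 0.107
```

View pics/m2.png

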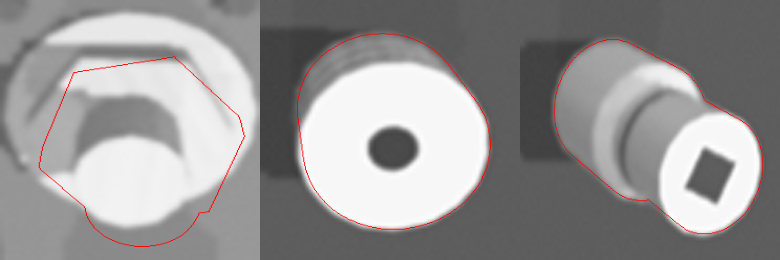

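The hex reducer stands on the seat disc, but its outline fit failed because both are bright. The coupling and socket outlines are close. I'll centre on the coupling's top face.

```bash
cat >> fit.py <<'E'
MOD["ctop"]=[ring(23,45)]; TH["ctop"]=195
MOD["stop"]=[ring(14,72)]; TH["stop"]=195
E
python3 -m pendant '[[0.0125,0.017,0,0,0,0,0.085],[0.0125,0.017,-0.001,0,0,0,0.085],[0,0,0,0,0,0,0.085],[0,0,0,0,0,0,0.085],[0,0,0,0,0,0,0.085]]'|sed -n 2p; python3 look.py coupling 457 78 0 ctop 457 78 0 stop 450 202 0 socket 450 202 0
python3 -c "
from h import *
go(457,78.2,36,0)"
```

```text
position: [426.6, 77.9, 229.8]
[426.5  77.9 229.8]
coupling [457.51  78.04   0.  ] 1-IoU 0.086
ctop [456.31  77.6    0.  ] 1-IoU 0.094
stop [449.78 201.5    0.  ] 1-IoU 0.24
socket [450.23 202.44   0.  ] 1-IoU 0.097
shift m [-0.0298  0.0004  0.1939] turn deg [-0.01  0.19 -0.14]
```

```bash
python3 - <<'E'
s=open("fit.py").read()
s=s.replace("    def ren(v):","    cs,_=cv2.findContours(M,0,1); M=cv2.drawContours(np.zeros_like(M),[max(cs,key=cv2.contourArea)],-1,1,-1)\n    def ren(v):",1)
open("fit.py","w").write(s)
E
python3 - <<'E'
from fit import *
d=arm.get_image("wrist")
for t in(80,95,110): fit(d,"coupling",457,78,0,thr=t,dbg="pics/k1.png")
for r in(21,22,22.5,23):
    MOD["ctop"]=[ring(r,45)]; fit(d,"ctop",457,78,0,thr=205,dbg="pics/k2.png")
for t in (80,95,110): fit(d,"socket",450,202,0,thr=t)
a=[cv2.resize(cv2.imread(f"pics/k{i}.png"),(380,380)) for i in(1,2)]; cv2.imwrite("pics/m3.png",np.hstack(a))
E
```

```text
coupling [460.3   82.28   0.  ] 1-IoU 0.436
coupling [457.44  78.14   0.  ] 1-IoU 0.044
coupling [457.54  77.64   0.  ] 1-IoU 0.038
ctop [454.69  78.29   0.  ] 1-IoU 0.146
ctop [455.78  77.35   0.  ] 1-IoU 0.066
ctop [456.24  77.47   0.  ] 1-IoU 0.025
ctop [456.41  77.55   0.  ] 1-IoU 0.018
socket [453.87 210.     0.  ] 1-IoU 0.565
socket [450.17 202.41   0.  ] 1-IoU 0.043
socket [450.36 202.68   0.  ] 1-IoU 0.028
```

View pics/m3.png

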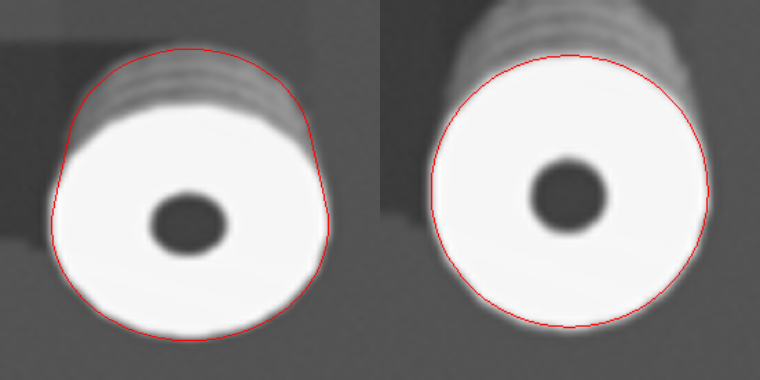

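The top face fits at about (456.4, 77.6) and the full silhouette at (457.5, 77.9). I'll use (456.8, 77.7).

```bash
python3 -m pendant '[[-0.0298,-0.0001,0.02,0,-0.2,0,0.085],[0,0,0.045,0,0,0,0.085],[0,0,0.045,0,0,0,0.085],[0,0,0.045,0,0,0,0.085],[0,0,0.037,0,0,0,0.085],[0,0,0,0,0,0,0.085],[0,0,0,0,0,0,0.085],[0,0,0,0,0,0,0.085],[0,0,0,0,0,0,0.085],[0,0,0,0,0,0,0.085]]'|grep force; python3 avg.py; python3 -c "
from h import *
go(456.8,77.7,35,0)"
```

```text
contact_force: [-0.7, -0.4, 0.6]
grasp_force: 0.0
mean [457.45  78.57  38.79] std [0.21 0.11 0.39] F [-0.5  0.5  0.3] w 84.8 ee [5.0e-04 1.0e+00 1.0e-04 3.7e-03]
shift m [ 0.0004 -0.0007  0.0033] turn deg [ 0.01  0.42 -0.06]
```

```bash
python3 -m pendant '[[0.0002,-0.0007,0.003,0,0.4,0,0.085],[0,0,0,0,0,0,0.085],[0,0,0,0,0,0,0.03],[0,0,0,0,0,0,0.03],[0,0,0,0,0,0,0.03],[0,0,0,0,0,0,0.03],[0,0,0,0,0,0,0.03],[0,0,0,0,0,0,0.03],[0,0,0,0,0,0,0.03]]'|grep force; python3 avg.py
```

```text
contact_force: [-0.6, 1.2, 4.2]
grasp_force: 60.9
mean [457.13  77.82  35.23] std [0.01 0.01 0.01] F [-1.2  0.9  4.8] w 43.9 ee [5.e-04 1.e+00 1.e-04 2.e-04]
```

```bash
python3 -m pendant '[[0,0,-0.02,0,0,0,0.03],[0,0,-0.03,0,0,0,0.03],[-0.0305,-0.0094,0,0,0,0,0.03],[-0.0305,-0.0094,0,0,0,0,0.03],[-0.0305,-0.0094,0,0,0,0,0.03],[-0.0305,-0.0094,0,0,0,0,0.03],[-0.0302,-0.0094,0,0,0,0,0.03],[0,0,0.025,0,0,0,0.03],[0,0,0,0,0,0,0.03],[0,0,0,0,0,0,0.03],[0,0,0,0,0,0,0.03]]'|grep force; python3 avg.py;  python3 avg.py; python3 -c "
from h import *
go(609.35,30.85,47.2,0)"
```

```text
contact_force: [-0.5, -0.2, -3.5]
grasp_force: 62.0
mean [609.18  30.83  60.89] std [0.07 0.05 0.11] F [ 0.9  0.1 -3.9] w 43.4 ee [4.e-04 1.e+00 2.e-04 5.e-04]
mean [609.12  30.61  60.3 ] std [0.03 0.07 0.19] F [ 0.  -0.2 -4.2] w 43.8 ee [5.e-04 1.e+00 0.e+00 0.e+00]
shift m [-0.0002  0.0003  0.0129] turn deg [ 0.    0.   -0.06]
```

```bash
python3 -m pendant '[[-0.0002,0.0002,0.006,0,0,0,0.03],[0,0,0.004,0,0,0,0.03],[0,0,0.001,0,0,0,0.03],[0,0,0.001,0,0,0,0.03],[0,0,0.001,0,0,0,0.03],[0,0,0,0,0,0,0.03],[0,0,0,0,0,0,0.03],[0,0,0,0,0,0,0.03],[0,0,0,0,0,0,0.03],[0,0,0,0,0,0,0.03]]'|grep force; python3 avg.py
```

```text
contact_force: [-1.7, 0.1, 0.1]
grasp_force: 62.2
mean [609.29  30.67  47.31] std [0.01 0.01 0.02] F [-2.5  0.4  2.6] w 43.8 ee [ 5.e-04  1.e+00 -0.e+00 -0.e+00]
```

```bash
python3 -m pendant '[[0,0,0,0,0,0,0.07],[0,0,0,0,0,0,0.07],[0,0,0,0,0,0,0.07],[0,0,0,0,0,0,0.07],[0,0,-0.02,0,0,0,0.085],[0,0,-0.04,0,0,0,0.085],[0.01,0,-0.045,0,0,0,0.085],[0.01,0,-0.045,0,0,0,0.085],[0.01,0,-0.033,0,0,0,0.085],[0,0,0,0,0,0,0.085],[0,0,0,0,0,0,0.085],[0,0,0,0,0,0,0.085]]'|grep force
cat > ov.py <<'E'
import sys
from fit import *
def ov(parts,out,F=6,name="wrist",pad=45):
    d=arm.get_image(name); im=cv2.resize(d["image"][:,:,::-1],None,fx=F,fy=F,interpolation=cv2.INTER_CUBIC); A=[]
    col=[(0,0,255),(0,160,0),(255,0,0)]
    for i,(n,x,y,z,yaw) in enumerate(parts):
        r=R.from_euler("z",yaw,degrees=True)
        for m in MOD[n]:
            k=len(m)//2
            for half in ([m] if n in("seat","ctop","stop") else [m[:k],m[k:]]):
                p=np.array([proj(d,r.apply(q)+[x,y,z]) for q in half]); A.append(p)
                cv2.polylines(im,[((p+.5)*F-.5).round().astype(np.int32)],True,col[i],1)
    A=np.vstack(A); lo=np.maximum((A.min(0)-8)*F,0).astype(int); hi=((A.max(0)+8)*F).astype(int)
    c=im[lo[1]:hi[1],lo[0]:hi[0]]; s=min(1,780/c.shape[1],590/c.shape[0]); cv2.imwrite(out,cv2.resize(c,None,fx=s,fy=s,interpolation=cv2.INTER_AREA))
E
python3 - <<'E'
from ov import *
print(arm.read_state()["position"].round(1))
ov([("seat",609.05,30.75,12,0),("coupling",609.05,30.75,12,0)],"pics/o1.png")
E
```

```text
contact_force: [0.1, 1.2, -0.3]
grasp_force: 0.0
[578.7  30.7 228.8]
```

View pics/o1.png

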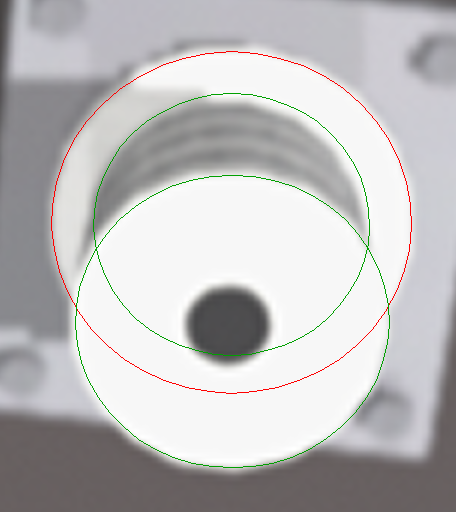

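The red seat and green coupling outlines agree with the image to under 1 mm, so the coupling is centred. Next is the socket.

```bash
python3 -m pendant '[[0.0265,0.0286,0,0,0,0,0.085],[0.0265,0.0286,0,0,0,0,0.085],[0.0265,0.0286,0,0,0,0,0.085],[0.0265,0.0286,0,0,0,0,0.085],[0.0265,0.0286,0,0,0,0,0.085],[0.0265,0.0286,0,0,0,0,0.085],[0,0,0,0,0,0,0.085],[0,0,0,0,0,0,0.085],[0,0,0,0,0,0,0.085],[0,0,0,0,0,0,0.085]]'|sed -n 2p; python3 - <<'E'
from ov import *
d=arm.get_image("wrist"); fit(d,"stop",450,202,0); fit(d,"socket",450,202,0,thr=95); v=fit(d,"socket",450,202,0,thr=110)
ov([("socket",v[0],v[1],0,0)],"pics/o2.png"); go(v[0],v[1],62,0)
E
```

```text
position: [421.0, 201.8, 229.5]
stop [448.85 201.98   0.  ] 1-IoU 0.238
socket [458.31 203.92   0.  ] 1-IoU 0.542
socket [451.39 201.98   0.  ] 1-IoU 0.088
shift m [-0.0305  0.0004  0.1676] turn deg [-0.03 -0.03 -0.17]
```

View pics/o2.png

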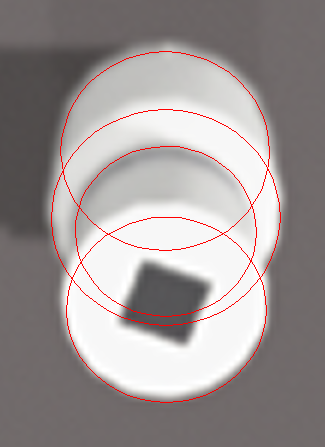

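The socket outline fits to within about 1 mm; I'll take (450.5, 202.1).

```bash
python3 -m pendant '[[-0.0295,0.0002,0.02,0,0,0,0.085],[0,0,0.045,0,0,0,0.085],[0,0,0.045,0,0,0,0.085],[0,0,0.035,0,0,0,0.085],[0,0,0.016,0,0,0,0.085],[0,0,0,0,0,0,0.085],[0,0,0,0,0,0,0.085],[0,0,0,0,0,0,0.085],[0,0,0,0,0,0,0.085],[0,0,0,0,0,0,0.085]]'|grep force; python3 avg.py; python3 -c "
from h import *
go(450.5,202.1,66,0)"
```

```text
contact_force: [-0.4, -0.0, -0.0]
grasp_force: 0.0
mean [450.12 202.83  69.49] std [0.11 0.08 0.25] F [-0.1 -0.5 -1. ] w 85.0 ee [5.e-04 1.e+00 1.e-04 1.e-04]
shift m [-0.0005 -0.0006  0.0032] turn deg [ 0.01  0.01 -0.06]
```

```bash
python3 -m pendant '[[-0.0005,-0.0006,0.003,0,0,0,0.085],[0,0,0,0,0,0,0.085],[0,0,0,0,0,0,0.02],[0,0,0,0,0,0,0.02],[0,0,0,0,0,0,0.02],[0,0,0,0,0,0,0.02],[0,0,0,0,0,0,0.02],[0,0,0,0,0,0,0.02],[0,0,0,0,0,0,0.02],[0,0,0,0,0,0,0.02]]'|grep force; python3 avg.py
```

```text
contact_force: [-0.6, 0.7, 2.2]
grasp_force: 58.9
mean [450.74 202.31  66.25] std [0.01 0.01 0.01] F [0.4 0.8 3.2] w 25.6 ee [5.e-04 1.e+00 3.e-04 3.e-04]
```

```bash
python3 -m pendant '[[0,0,-0.02,0,0,0,0.02],[0,0,-0.02,0,0,0,0.02],[-0.0273,-0.005,0,0,0,0,0.02],[-0.0273,-0.005,0,0,0,0,0.02],[-0.0273,-0.005,0,0,0,0,0.02],[-0.0273,-0.005,0,0,0,0,0.02],[-0.0272,-0.005,0,0,0,0,0.02],[-0.0272,-0.005,0,0,0,0,0.02],[-0.0272,-0.005,0.01,0,0,0,0.02],[0,0,0.008,0,0,0,0.02],[0,0,0,0,0,0,0.02],[0,0,0,0,0,0,0.02]]'|grep force; python3 avg.py;  python3 avg.py; python3 -c "
from h import *
go(641.5,167.3,78.3,0)"
```

```text
contact_force: [0.3, 0.3, -1.9]
grasp_force: 59.3
mean [640.65 167.16  88.4 ] std [0.34 0.16 0.45] F [-0.4  0.2 -3.3] w 25.8 ee [2.e-04 1.e+00 2.e-04 4.e-04]
mean [641.16 167.03  88.36] std [0.05 0.1  0.18] F [-0.1  0.2 -2.5] w 25.6 ee [5.e-04 1.e+00 0.e+00 0.e+00]
shift m [-0.0003  0.0004  0.0098] turn deg [ 0.    0.   -0.06]
```

```bash
python3 -m pendant '[[-0.0003,0.0003,0.004,0,0,0,0.02],[0,0,0.002,0,0,0,0.02],[0,0,0.001,0,0,0,0.02],[0,0,0.001,0,0,0,0.02],[0,0,0.001,0,0,0,0.02],[0,0,0.0008,0,0,0,0.02],[0,0,0,0,0,0,0.02],[0,0,0,0,0,0,0.02],[0,0,0,0,0,0,0.02],[0,0,0,0,0,0,0.02]]'|grep force; python3 avg.py
```

```text
contact_force: [0.4, 0.3, -2.1]
grasp_force: 59.5
mean [641.63 167.18  78.35] std [0.01 0.01 0.01] F [-0.2  0.8 -0.8] w 25.9 ee [5.e-04 1.e+00 0.e+00 1.e-04]
```

```bash
python3 -m pendant '[[0,0,0,0,0,0,0.05],[0,0,0,0,0,0,0.05],[0,0,0,0,0,0,0.05],[0,0,0,0,0,0,0.05],[0,0,-0.02,0,0,0,0.05],[0,0,-0.04,0,0,0,0.05],[0.01,0,-0.045,0,0,0,0.05],[0.01,0,-0.03,0,0,0,0.085],[0.01,0,-0.017,0,0,0,0.085],[0,0,0,0,0,0,0.085],[0,0,0,0,0,0,0.085],[0,0,0,0,0,0,0.085]]'|grep force
python3 - <<'E'
from ov import *
print(arm.read_state()["position"].round(1))
ov([("seat",641.3,167.1,12,0),("socket",641.3,167.1,12,0)],"pics/o3.png")
E
```

```text
contact_force: [-0.1, -0.6, -0.5]
grasp_force: 0.0
[610.8 166.9 227.7]
```

View pics/o3.png

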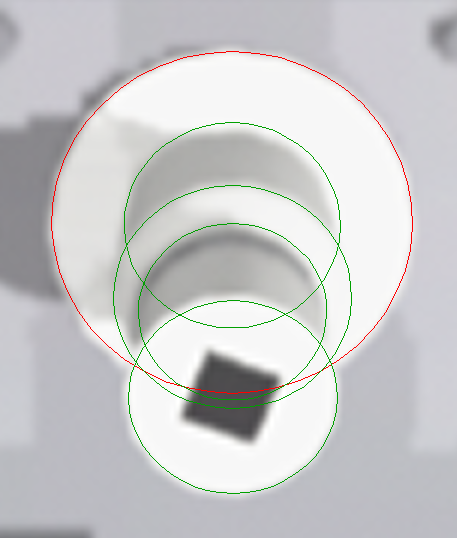

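The socket's top and the seat match the ideal outlines to within about 1 mm. Last is the adapter.

```bash
python3 -m pendant '[[0.0204,-0.0366,0,0,0,0,0.085],[0.0204,-0.0366,0,0,0,0,0.085],[0.0204,-0.0366,0,0,0,0,0.085],[0.0204,-0.0366,0,0,0,0,0.085],[0.0204,-0.0366,0,0,0,0,0.085],[0.0204,-0.0366,0,0,0,0,0.085],[0.0204,-0.0366,0,0,0,0,0.085],[0.0204,-0.0366,0,0,0,0,0.085],[0.0204,-0.0366,0,0,0,0,0.085],[0.0204,-0.0366,0,0,0,0,0.085],[0,0,0,0,0,0,0.085],[0,0,0,0,0,0,0.085]]'|sed -n 2p; python3 -m pendant '[[0,0,0,0,0,0,0.085],[0,0,0,0,0,0,0.085]]'|sed -n 2p;  python3 - <<'E'
from ov import *
d=arm.get_image("wrist"); v=fit(d,"adapter",436.8,-198.5,0,thr=85);v=fit(d,"adapter",436.8,-198.5,0,thr=95); v=fit(d,"adapter",436.8,-198.5,0,thr=110)
ov([("adapter",v[0],v[1],0,v[2])],"pics/o4.png"); go(v[0],v[1],130,v[2]-90)
E
```

```text
position: [406.6, -199.3, 229.3]
position: [407.8, -197.8, 229.8]
adapter [ 440.13 -195.17   24.19] 1-IoU 0.514
adapter [ 440.4  -196.02  -21.22] 1-IoU 0.508
adapter [ 435.93 -197.85   52.61] 1-IoU 0.094
shift m [-0.0283 -0.0001  0.1   ] turn deg [-1.000e-02 -2.000e-02  3.743e+01]
```

View pics/o4.png

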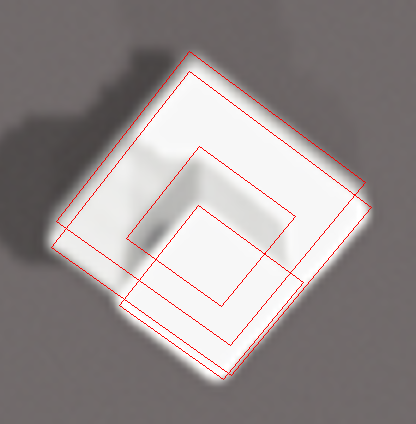

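The outline is slightly off here because the background is bright, so I'll refit with higher thresholds.

```bash
python3 - <<'E'
from ov import *
d=arm.get_image("wrist")
for t in(130,150,170): v=fit(d,"adapter",436.8,-198.5,0,yaw=20,thr=t)
go(v[0],v[1],130,v[2]-90)
E
```

```text
adapter [ 436.51 -198.07   52.03] 1-IoU 0.052
adapter [ 436.62 -198.01   50.57] 1-IoU 0.022
adapter [ 436.9  -198.04   50.48] 1-IoU 0.014
shift m [-0.0293 -0.0002  0.1001] turn deg [-0.000e+00 -1.000e-02  3.955e+01]
```

```bash
python3 -m pendant '[[-0.0292,-0.0002,0.02,0,0,0,0.06],[0,0,0.02,0,0,7.9,0.06],[0,0,0.02,0,0,7.9,0.06],[0,0,0.02,0,0,7.9,0.06],[0,0,0.02,0,0,7.9,0.06],[0,0,0,0,0,7.9,0.06],[0,0,0.035,0,0,0,0.06],[0,0,0.035,0,0,0,0.06],[0,0,0,0,0,0,0.06],[0,0,0,0,0,0,0.06],[0,0,0,0,0,0,0.06]]'|grep force; python3 avg.py;python3 -c "
from h import *
go(436.8,-198.1,44,-39.5)"
```

```text
contact_force: [-0.0, -1.1, 1.1]
grasp_force: 0.0
mean [ 437.27 -198.87   61.58] std [0.37 0.01 0.31] F [ 0.2 -0.1  0.8] w 60.0 ee [3.384e-01 9.410e-01 2.000e-04 9.000e-04]
shift m [0.0005 0.0006 0.0171] turn deg [ 0.06  0.09 -0.06]
```

```bash
python3 -m pendant '[[0.0005,0.0006,0.017,0,0,0,0.06],[0,0,0,0,0,0,0.06],[0,0,0,0,0,0,0.06],[0,0,0,0,0,0,0.01],[0,0,0,0,0,0,0.01],[0,0,0,0,0,0,0.01],[0,0,0,0,0,0,0.01],[0,0,0,0,0,0,0.01],[0,0,0,0,0,0,0.01],[0,0,0,0,0,0,0.01],[0,0,0,0,0,0,0.01]]'|grep force; python3 avg.py
```

```text
contact_force: [-1.6, -0.7, 5.7]
grasp_force: 59.9
mean [ 436.75 -198.15   43.81] std [0.01 0.01 0.01] F [-1.1  1.   5.6] w 19.2 ee [3.383e-01 9.410e-01 0.000e+00 5.000e-04]
```

```bash
python3 -m pendant '[[0,0,-0.02,0,0,0,0.01],[0,0,-0.035,0,0,0,0.01],[0,0,-0.035,0,0,0,0.01],[0.0014,0.0318,0,0,0,0,0.01],[0.0014,0.0318,0,0,0,0,0.01],[0.0014,0.0318,0,0,0,0,0.01],[0.0014,0.0318,0,0,0,0,0.01],[0.0014,0.0318,0,0,0,0,0.01],[0.0014,0.0318,0,0,0,0,0.01],[0.0014,0.0318,0,0,0,0,0.01],[0.0014,0.0318,0,0,0,0,0.01],[0.0014,0.0317,0,0,0,0,0.01]]'|grep force; python3 -m pendant '[[0,0,0,0,0,0,0.01],[0,0,0,0,0,0,0.01]]'|sed -n 2p; python3 avg.py; python3 avg.py; python3 -c "
from h import *
go(609,30.65,100.8,-39.5)"
```

```text
contact_force: [0.5, 1.2, -1.8]
grasp_force: 59.3
position: [608.0, 31.0, 131.8]
mean [607.97  29.89 132.72] std [0.26 0.23 0.47] F [-0.3  1.1 -3. ] w 19.1 ee [ 3.389e-01  9.408e-01 -0.000e+00 -1.000e-04]
mean [608.69  30.19 133.38] std [0.11 0.18 0.03] F [ 0.9  0.5 -2.1] w 18.5 ee [3.385e-01 9.410e-01 1.000e-04 1.000e-04]
shift m [0.     0.0003 0.0325] turn deg [ 0.01  0.   -0.08]
```

```bash
python3 -m pendant '[[0,0.0003,0.015,0,0,0,0.01],[0,0,0.01,0,0,0,0.01],[0,0,0.003,0,0,0,0.01],[0,0,0,0,0,0,0.01],[0,0,0,0,0,0,0.01],[0,0,0,0,0,0,0.01],[0,0,0,0,0,0,0.01]]'|grep force; python3 avg.py; python3 -c "
from h import *
go(609,30.65,100.8,-39.5)"
```

```text
contact_force: [-0.7, 0.4, -2.3]
grasp_force: 59.3
mean [609.14  30.82 105.46] std [0.07 0.03 0.12] F [ 0.2  0.7 -1.6] w 19.2 ee [3.384e-01 9.410e-01 0.000e+00 1.000e-04]
shift m [-0.     -0.0001  0.0045] turn deg [ 0.01  0.   -0.06]
```

```bash
python3 -m pendant '[[0,0,0.0015,0,0,0,0.01],[0,0,0.001,0,0,0,0.01],[0,0,0.001,0,0,0,0.01],[0,0,0.0008,0,0,0,0.01],[0,0,0,0,0,0,0.01],[0,0,0,0,0,0,0.01],[0,0,0,0,0,0,0.01],[0,0,0,0,0,0,0.01],[0,0,0,0,0,0,0.01]]'|grep force; python3 avg.py
```

```text
contact_force: [0.1, 0.1, -2.2]
grasp_force: 59.3
mean [609.05  30.79 100.92] std [0.02 0.02 0.02] F [-0.8  0.4 -1.4] w 18.8 ee [ 0.3384  0.941  -0.      0.    ]
```

```bash
python3 -m pendant '[[0,0,0.0003,0,0,0,0.01],[0,0,0,0,0,0,0.01],[0,0,0,0,0,0,0.01],[0,0,0,0,0,0,0.04],[0,0,0,0,0,0,0.04],[0,0,0,0,0,0,0.04],[0,0,0,0,0,0,0.04],[0,0,-0.02,0,0,0,0.04],[0,0,-0.04,0,0,0,0.04],[0,0,-0.04,0,0,0,0.08],[0,0,-0.03,0,0,0,0.08]]'|grep force; python3 -m pendant '[[0,0,0,0,0,-7.9,0.08],[0,0,0,0,0,-7.9,0.08],[0,0,0,0,0,-7.9,0.08],[0,0,0,0,0,-7.9,0.08],[0,0,0,0,0,-7.9,0.08],[0.03,0,0,0,0,0,0.08],[0,0,0,0,0,0,0.08],[0,0,0,0,0,0,0.08],[0,0,0,0,0,0,0.08],[0,0,0,0,0,0,0.08]]'|sed -n 2p
python3 - <<'E'
from ov import *
ov([("coupling",609,30.7,12,0),("adapter",609,30.7,57,50.5)],"pics/o5.png",F=5)
E
```

```text
contact_force: [1.1, 0.4, 0.1]
grasp_force: 0.0
position: [579.7, 30.9, 230.6]
```

View pics/o5.png

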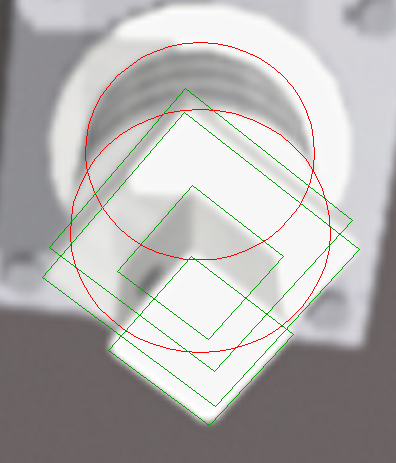

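The adapter sits flange down on the coupling and matches the ideal outline to about 1 mm. Now I'll check the hex reducer, with a top view of the whole bench.

```bash
python3 -m pendant '[[0.002,-0.0366,0,0,0,0,0.08],[0.002,-0.0366,0,0,0,0,0.08],[0.002,-0.0366,0,0,0,0,0.08],[0.002,-0.0366,0,0,0,0,0.08],[0,0,0,0,0,0,0.08],[0,0,0,0,0,0,0.08],[0,0,0,0,0,0,0.08],[0,0,0,0,0,0,0.08]]'|sed -n 1,2p
python3 - <<'E'
from ov import *
ov([("seat",602.05,-115.8,12,0),("hex",602.05,-115.8,12,30)],"pics/o6.png",F=5)
a=cv2.imread("pics/o6.png"); b=arm.get_image("side")["image"][110:350,100:480,::-1]
H=a.shape[0]; b=cv2.resize(b,(380,240)); c=np.zeros((max(H,240),a.shape[1]+380,3),np.uint8); c[:H,:a.shape[1]]=a; c[:240,a.shape[1]:]=b; cv2.imwrite("pics/o7.png",c); print(c.shape)
E
```

```text
clock: 40.15
position: [571.2, -114.6, 230.6]
(385, 758, 3)
```

View pics/o7.png

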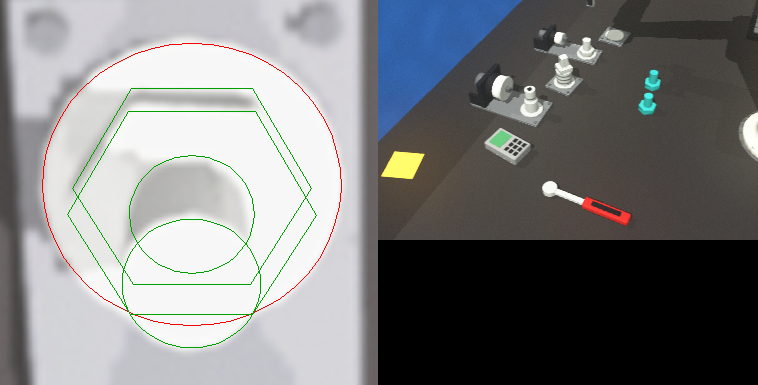

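The hex reducer matches its centred outline. The side view shows all four parts in place, the spare plate empty, and the ratchet and display where they were. Handing in.

```bash
python3 -c "
from bench import arm
print(arm.job_done())"
```

```text
the job is handed in; nothing more can be done
None
```

The job is handed in: the socket, hex reducer and coupling stand centred on their seats to about 1 mm by the camera overlays, with the adapter flange down on the coupling; the ratchet and display are still where they lay, the spare plate is empty, and it took about 40 s of robot time (no verdict came back).

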